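Set a fresh plaster cast to dry in the chest's top tray

TASK

Pull the top tray of the drying chest all the way out to its stop, then take the fresh plaster rosette from the bench and set it down flat, flower up, on the tray's slats beside the two casts already there, without touching those. The plaster is still soft, so grip it lightly and put it down gently, not dropped. Leave the tray fully out so that the rosette dries, and leave the lower drawer and the other things on the bench where they are.

Things in the scene. Friction and masses are not known exactly. Their poses are not given: they have to be found in the camera images.
- chest: Fixed wooden chest, 280 deep (x) x 410 wide (y) x 200 mm high. Origin: centre of its underside; -x points out of its front, z up. Front face at x = -0.140 m. Top board, 328 x 430 mm (underside 178 mm up, 22 thick), overhangs it 48 mm, the sides 10. On it, flush with its front edge, a plaster cornice 270 mm wide, its top 300 mm up. In front: a slatted tray at the top, a drawer below, one knob each.
- tray (a joint): How far the top tray is drawn out (m): 0 shut, 0.180 at its stop; up to 6 mm ajar at the start. It slides along the chest's -x with about 2.5 N of friction and some drag (8 N per m/s), and stays where it is left.
- tray_knob (a point): Centre of the tray knob's round head: 30 mm in diameter, axis along chest x, 30 to 50 mm in front of the panel (this point: 40), on a 15 mm neck. Midway across the chest, 142 mm above the bench, 36 below the top board's underside. Board and cornice leave no room for a vertical tool: come from the front, the gripper leaning out from the chest about 40 degrees from vertical. Axes as the chest's.
- tray_floor (a point): Centre of the top of the tray's slatted floor, 114 mm above the bench; moves with the tray, axes as the chest's. Inside, it runs from x = -0.115 (front panel) to +0.107 and y = -0.180 to +0.180 m. Side and back walls stand 28 mm above the floor, the 14 mm thick front panel 62. At the stop, the part from x = -0.115 to +0.003 is clear of the top board. The slats act as a plain flat floor.
- rosette: Fresh plaster rosette on the bench: square block 56 x 56 x 26 mm high (grip its straight sides), a round eight-petalled flower on top, 44 mm high in all; 150 to 235 g. Origin: centre of its underside; z up, x and y square to its sides. Soft: over 90 N from the fingers (added up over both), over 80 N against tray or chest, or a fall of over 8 mm marks it; grip with 20 to 25 N a side.
- boss: Plaster cast standing in the tray: a low round stepped dome, 50 mm in diameter, 39 mm high. Origin: centre of its underside, z up. It stands in the tray's front half, the finial about 62 mm from it across the tray; the pair may be anywhere across the width and leaves free floor beside it.
- finial: Plaster cast standing in the tray next to the boss, on the same part of the floor: a small acorn-shaped finial on a round foot 44 mm in diameter, 54 mm high. Origin: centre of its underside, z up.
- low_drawer (a joint): How far the deeper drawer below the tray is drawn out (m): 0 shut, as at the start. Its knob is like the tray's, 85 mm below it. To be left shut.
- mould: Bystander on the bench: open black rubber mould, 100 x 100 x 45 mm. Origin: centre of its underside.
- bust: Bystander on the bench: small plaster bust on a square foot 62 mm wide, 126 mm high. Origin: centre of its underside.
- tin: Bystander on the bench: open steel tin, 72 mm in diameter, 100 mm high. Origin: centre of its underside.
- mallet: Bystander on the bench: wooden carver's mallet lying on its side, 240 mm long along its x axis, head 68 mm thick on the +x side. Origin: on the bench, under the head's handle end.
- spatula: Bystander lying on the bench: plaster spatula, 280 mm long along its x axis. Origin: under its middle.
- wedge_block: Bystander on the bench: wooden block 100 x 55 x 35 mm. Origin: centre of its underside.
- chisel: Bystander lying on the bench: slim chisel with a wooden handle, 200 mm long along its x axis. Origin: under its middle.
There are look-alikes about, which are no part of the job. Leave any green or orange look-alike of the rosette alone.

How it is judged:
By the outcome, as a careful person would: the job done as asked, in the order asked, and still so for the second after the job is handed in, with the robot touching nothing.
It also fails if it takes over 51 s, if anything falls off the work surface, if the arm or the gripper's body presses on something with over 40 N, if the wrist force passes 120 N, or if a joint passes its speed limit or range.

ROBOT

A 7-joint arm with a two-finger parallel gripper is mounted at the origin on the work surface. World frame = base frame: x ahead of the robot, y to its left, z up, the work surface at z = 0. Lengths are in m, angles in degrees, forces in N, time in s.
With the tool pointing down it reaches from about 0.425 to 0.925 m from the base axis. Payload 6.8 kg.
Tool frame: the origin (TCP) lies at the very end of the fingers, on their centre line; the grasp point (between the pads) lies grip_depth behind it (grip_depth is the distance from the TCP to the grasp point, in m); z points along the fingers, y is the line along which they close (so a half turn about z gives the same grasp; the last joint's range is limited). The gripper opens to 85 mm and grips with 20 to 120 N. Pads are 22 mm wide; open, the fingers measure 114 mm over their backs; the gripper's body (76 mm by 85 mm) begins 54 mm behind the grasp point. The pads swing forward as they close: fully open they stand 13 mm farther back than shut.
Start: joints at [63.363, 27.33, 1.283, 89.118, -0.659, 63.558, -4.761], TCP at [0.236, -0.633, 0.197] pointing down, gripper open.
Joint ranges: [-169.35, 169.35], [-19.33, 120.38], [-80.79, 83.38], [13.8, 139.57], [-78.32, 258.32], [9.67, 109.79], [-169.56, 169.56]. Speed limits (degrees/s): [136.94, 136.94, 180, 180, 180, 180, 180].

INTERFACE

Orientations are given as [roll, pitch, yaw] about the fixed x, y, z axes, in that order (R = Rz(yaw) Ry(pitch) Rx(roll)).
In Python, from rig import state, capture, job_done, grip_depth gives the robot as it stands.
- The arm moves only by the tool drive_tool, never from a script. Its argument "moves" is a list of rows, each an object of numbers: "dx", "dy", "dz": the shift along the tool's x, y, z scaled (see below); "wx", "wy", "wz": the turn, a rotation vector about the tool's x, y, z scaled (see below); "gripper": the closure, from 0 (fully open) to 1 (shut). A call has 1 to 8 rows; each row shifts and turns the commanded pose from where the row before left it, along the tool's axes as they then stand; what a row does not reach is not made up. The controller multiplies each number of a shift by 0.03 m and each number of a turn by 90 degrees. A row lasts 1/12 s, in which the tool goes at most 41.7 mm and 7.16 degrees, less where a joint would pass 70% of its speed; a pose out of reach is approached as far as the arm can. A call with a number of a shift or a turn outside -1 to 1 is refused whole. A call with a gripper value outside its range is refused whole. The fingers move at their own pace and stop on an object; "newtons" is the grip in N (left out, the last holds). Time passes only in rows, so rows that do not move let the fingers close. It gives the time, the measured TCP pose, the force, the opening and the grip force at its end, in the units of the state.
- state(): the state, without advancing time (a new reading comes with each control period).
- capture(name): name is "side" or "top"; returns a dict with "frame" (420x560x3 uint8, red, green, blue), "fx", "fy", "cx", "cy" (pixels), "view" (4x4, takes a point from world to camera coordinates). Camera axes: x right, y up, looking along -z (the intrinsics and any distortion apply to the point x, -y, -z); pixel columns grow to the right and rows downward; lengths in m; the calibration is good to about 2 mm. A picture is of the moment at which its call begins. There is no depth.
- job_done(): hands the job in; it is judged then, once.
The state is a dict: "time": time; "joint_pos": joint angles; "qd": joint speeds; "effort": joint torques, N m; "position": TCP position; "tcp_rot": TCP orientation; "ft_force": force on the tool from outside, world axes, zero at the start; "torque": the same for the moment, N m; "width": finger opening in m; "gripper_force": force on a finger pad.
Only numpy, scipy, OpenCV 4.12 (cv2) and the standard library are available. Lean on these libraries where they do the work, as an engineer would, in place of code of your own. Each camera call takes 0.05 s, during which the arm holds its last target. There are 200 camera calls.

## Working session

There is one attempt and no reset: what is moved stays moved. The work goes in short steps, Python scripts to look and compute and a tool call to move; the robot and the scene stay as the last step left them, time stands still between calls to the robot, and variables do not carry over. Pictures are saved under pics/ and viewed, at most 10 in all, crops included, and the job is handed in when it is done.

Besides the shell and the picture viewer there is one more tool, called after "Request:" as a command line: name --argument value ..., lists and objects as JSON in quotes. drive_tool: Moves the arm, as the interface text tells. Shifts and turns lie within -1 to 1; 1 stands for 0.03 m of shift or 90 degrees of turn. Its arguments: {"type":"object","properties":{"moves":{"type":"array","items":{"type":"object","properties":{"dx":{"type":"number"},"dy":{"type":"number"},"dz":{"type":"number"},"wx":{"type":"number"},"wy":{"type":"number"},"wz":{"type":"number"},"gripper":{"type":"number"}}}},"newtons":{"type":"number"}},"required":["moves"]}

```bash
mkdir -p pics; ls
python3 - <<'E'
from rig import state, capture, job_done, grip_depth
import cv2,numpy as np
print(state(),grip_depth)
for n in("side","top"):
    c=capture(n); cv2.imwrite(f"pics/{n}0.png",c["frame"][:,:,::-1]); print(n,c["fx"],c["fy"],c["cx"],c["cy"],c.keys()); print(np.round(c["view"],4).tolist())
E
```

```text
pics
{'time': 0.0, 'joint_pos': array([63.36380281, 27.37503464,  1.28042834, 89.17868448, -0.65854564,
       63.55607669, -4.76251223]), 'qd': array([ 0.058826  , -0.02359539, -0.06500744, -0.03245495,  0.02940175,
       -0.0357677 ,  0.06344016]), 'effort': array([ 1.79745521e-04, -5.96456695e+01,  1.60764646e+00, -2.81197786e+01,
        1.23492029e-02,  9.44642583e-03,  1.43597390e-05]), 'position': array([ 0.23550574, -0.63189467,  0.19633206]), 'tcp_rot': array([-1.79897878e+02,  8.11100707e-03,  2.04422831e+01]), 'ft_force': array([0.17842888, 0.07914969, 0.17752097]), 'torque': array([ 0.00533837, -0.00892991,  0.00358631]), 'gripper_force': 0.0, 'width': 0.08530334125319776} 0.0187
side 453.6367409029246 453.6367409029246 281.98129635661763 203.26326961447782 dict_keys(['frame', 'fx', 'fy', 'cx', 'cy', 'view'])
[[-0.9267, -0.3759, 0.0053, 0.4485], [0.3562, -0.8736, 0.3315, -0.1845], [-0.12, 0.3091, 0.9434, -1.397], [0.0, 0.0, 0.0, 1.0]]
top 428.95359519959436 428.95359519959436 271.26353339623427 209.2799484986183 dict_keys(['frame', 'fx', 'fy', 'cx', 'cy', 'view'])
[[0.0, -1.0, -0.0009, 0.0354], [0.9914, -0.0001, 0.1308, -0.4644], [-0.1308, -0.0009, 0.9914, -1.2472], [0.0, 0.0, 0.0, 1.0]]
```

View pics/side0.png

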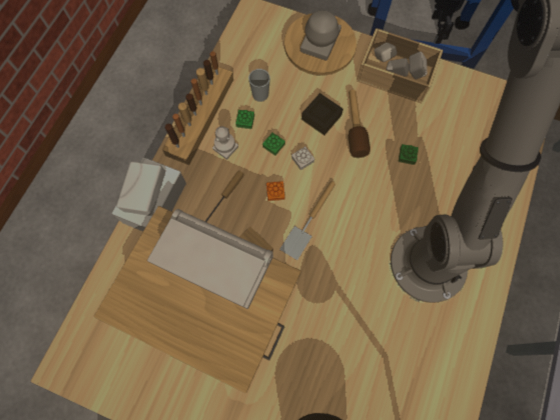

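View pics/top0.png

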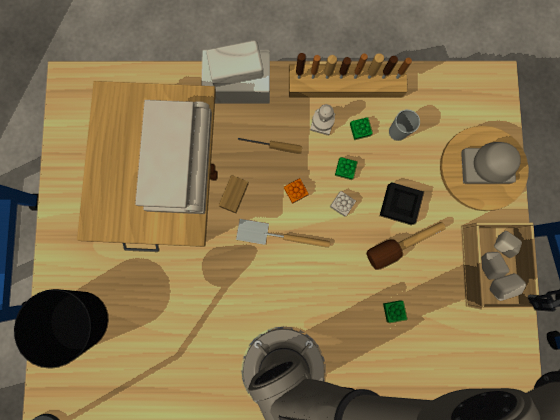

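White candidate: the rosette at top (343,203) and side (303,155). The look-alikes are green at top (361,128), (346,167), (395,311) and orange at (296,190). The task names the fresh plaster one and says to leave green and orange alone, so the white one fits. I'll confirm it in an enlarged crop that also shows the chest.

Run:
```python
import cv2,numpy as np
t=cv2.imread("pics/top0.png");s=cv2.imread("pics/side0.png")
a=cv2.resize(t[70:260,70:230],None,fx=3,fy=3,interpolation=cv2.INTER_CUBIC)
b=cv2.resize(t[180:226,318:368],(310,285),interpolation=cv2.INTER_CUBIC)
c=cv2.resize(s[132:178,278:328],(310,285),interpolation=cv2.INTER_CUBIC)
cv2.imwrite("pics/crop1.png",np.hstack([a,np.vstack([b,c])]))
```

```text
(no output)
```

View pics/crop1.png

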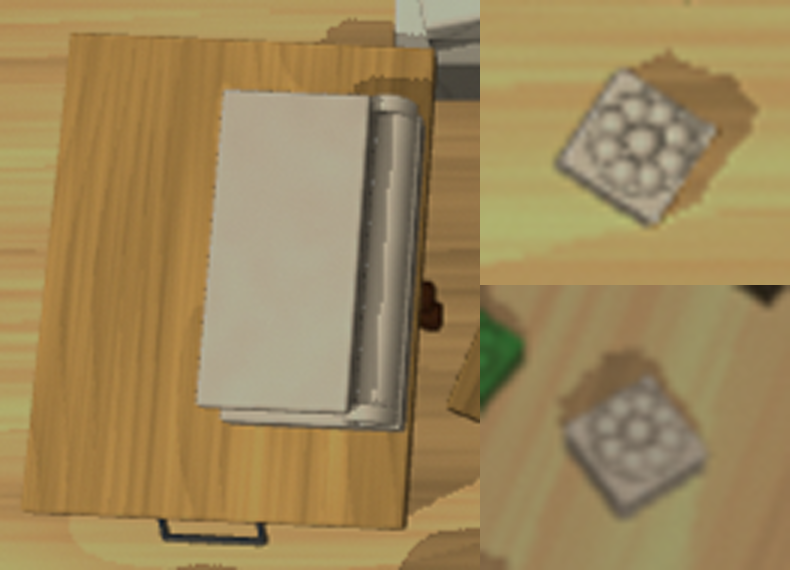

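```bash
cat > h.py <<'E'
import numpy as np, cv2
from rig import state, capture, job_done, grip_depth
from scipy.spatial.transform import Rotation as R
CAM={"side":(453.6367,281.9813,203.2633,np.array([[-0.9267,-0.3759,0.0053,0.4485],[0.3562,-0.8736,0.3315,-0.1845],[-0.12,0.3091,0.9434,-1.397]])),
"top":(428.9536,271.2635,209.2799,np.array([[0,-1,-0.0009,0.0354],[0.9914,-0.0001,0.1308,-0.4644],[-0.1308,-0.0009,0.9914,-1.2472]]))}
def ray(n,uv):
    f,cx,cy,V=CAM[n]; r=V[:,:3]; o=-r.T@V[:,3]
    return o, r.T@np.array([(uv[0]-cx)/f,-(uv[1]-cy)/f,-1])
def onz(n,uv,z):
    o,d=ray(n,uv); return o+d*(z-o[2])/d[2]
def proj(n,p):
    f,cx,cy,V=CAM[n]; c=V[:,:3]@np.asarray(p)+V[:,3]; return np.array([cx+f*c[0]/-c[2],cy-f*c[1]/-c[2]])
def tri(a,b):
    A=np.zeros((3,3));y=np.zeros(3)
    for n,uv in(("top",a),("side",b)):
        o,d=ray(n,uv);d=d/np.linalg.norm(d);P=np.eye(3)-np.outer(d,d);A+=P;y+=P@o
    return np.linalg.solve(A,y)
E
python3 - <<'E'
from h import *
np.set_printoptions(precision=4,suppress=True)
P=np.array([onz("top",u,.2)[:2] for u in[(93.3,81),(215,85.7),(205,245.7),(78,240.7)]]);print(P)
# chest coords: back-left? chest x=+y world; chest y = -x world (yaw 90)
Q=np.array([[.14,-.215],[-.188,-.215],[-.188,.215],[.14,.215]])
qc,pc=Q.mean(0),P.mean(0);H=(Q-qc).T@(P-pc);yaw=np.arctan2(H[0,1]-H[1,0],H[0,0]+H[1,1])
r=np.array([[np.cos(yaw),-np.sin(yaw)],[np.sin(yaw),np.cos(yaw)]]);o=pc-r@qc
print("chest",o,np.degrees(yaw),(Q-qc)@r.T+pc-P)
k=r@[-.18,0]+o; print("knob shut",k,[proj(n,[*k,.142]) for n in CAM],[proj(n,[*k,.057]) for n in CAM])
print("centre petal tri",tri((344,202.6),(303.5,155.4)))
C=np.array([onz("top",u,.026)[:2] for u in[(340.9,191),(356.2,201),(345.7,216.6),(330.3,206.6)]])
print(C,C.mean(0),[np.linalg.norm(C[i]-C[i-1]) for i in range(4)],[np.degrees(np.arctan2(*(C[i]-C[i-1])[::-1])) for i in range(4)])
for n,b in(("top",(318,180,368,226)),("side",(278,132,328,178))):
    im=cv2.imread(f"pics/{n}0.png")[b[1]:b[3],b[0]:b[2]];hsv=cv2.cvtColor(im,cv2.COLOR_BGR2HSV)
    m=((hsv[...,1]<75)&(hsv[...,2]>60)).astype(np.uint8)
    m=cv2.morphologyEx(m,cv2.MORPH_CLOSE,np.ones((5,5),np.uint8));c=max(cv2.findContours(m,0,2)[0],key=cv2.contourArea)
    q=cv2.boxPoints(cv2.minAreaRect(c))+b[:2];w=np.array([onz(n,u,.02 if n=="top" else .02)[:2] for u in q]);print(n,q,w.mean(0),[np.linalg.norm(w[i]-w[i-1]) for i in range(4)],[np.degrees(np.arctan2(*(w[i]-w[i-1])[::-1])) for i in range(4)])
E
```

```text
[[0.7898 0.5135]
 [0.7764 0.1862]
 [0.3483 0.2043]
 [0.3611 0.5293]]
chest [0.5699 0.3823] 87.71884031575668 [[ 0.0005  0.0002]
 [ 0.0008 -0.0003]
 [-0.0008 -0.0013]
 [-0.0005  0.0014]]
knob shut [0.5627 0.2024] [array([228.9297, 243.9919]), array([210.5073, 168.571 ])] [array([231.9336, 251.0506]), array([214.5822, 175.0556])]
centre petal tri [ 0.483  -0.1812  0.0326]
[[ 0.5204 -0.1739]
 [ 0.49   -0.2191]
 [ 0.4429 -0.1866]
 [ 0.4731 -0.1412]] [ 0.4816 -0.1802] [np.float64(0.057533041752758196), np.float64(0.0544674612696315), np.float64(0.05718841982748553), np.float64(0.0544587088576731)] [np.float64(-34.64669329308386), np.float64(-123.92856226746127), np.float64(145.33911589659942), np.float64(56.434175580812536)]
top [[329.6154 206.0769]
 [340.2308 190.1538]
 [355.6923 200.4615]
 [345.0769 216.3846]] [ 0.4841 -0.1794] [np.float64(0.05538614576670816), np.float64(0.05866981919099415), np.float64(0.05565759935243135), np.float64(0.058481413104511305)] [np.float64(55.72709338545148), np.float64(-34.138958447216574), np.float64(-124.46685139068589), np.float64(145.59583502551712)]
side [[290.3846 155.0769]
 [305.1538 145.2308]
 [315.     160.    ]
 [300.2308 169.8462]] [ 0.4832 -0.1789] [np.float64(0.061645768188297985), np.float64(0.06109232086895548), np.float64(0.06221389488203857), np.float64(0.06033286993417839)] [np.float64(-36.94356354770656), np.float64(-121.67618276586788), np.float64(142.40004374967927), np.float64(57.852559801991156)]
```

```bash
cat >> h.py <<'E'
YAW=87.72; cx=np.array([np.cos(np.radians(YAW)),np.sin(np.radians(YAW)),0]); cy=np.array([-cx[1],cx[0],0]); CO=np.array([.5699,.3823,0])
def chest(x,y,z): return CO+cx*x+cy*y+[0,0,z]
def ori(t,yaw=YAW):  # tool x along yaw, leaning t deg
    return (R.from_euler("z",yaw,degrees=True)*R.from_euler("x",180,degrees=True)*R.from_euler("y",t,degrees=True))
def cur():
    s=state(); return s["position"],R.from_euler("xyz",s["tcp_rot"],degrees=True)
def plan(p,Rt,n,start=None):
    p0,R0=start or cur(); w=(R0.inv()*Rt).as_rotvec(); d=(np.asarray(p)-p0)/n
    print("deg/row",np.degrees(np.linalg.norm(w))/n,"mm/row",1e3*np.linalg.norm(d))
    print("w",np.round(np.degrees(w)/n/90,4))
    for k in range(n):
        print(k,np.round((R0*R.from_rotvec(w*k/n)).inv().apply(d)/.03,3))
def tcp_at(p,Rt,depth): return np.asarray(p)+Rt.apply([0,0,depth])
E
python3 - <<'E'
from h import *
O=ori(48); g=tcp_at(chest(-.18,0,.142),O,.012); pre=g-cx*.09
print("grasp",g,"pre",pre); plan(pre+[0,0,.03],O,24)
E
```

```text
grasp [0.56309383 0.21135318 0.13397043] pre [0.55951336 0.12142443 0.13397043]
deg/row 3.372481719478546 mm/row 34.195481909337964
w [ 0.013   0.0195 -0.0292]
0 [ 0.787 -0.823  0.046]
1 [ 0.822 -0.785  0.087]
2 [ 0.854 -0.744  0.129]
3 [ 0.882 -0.701  0.17 ]
4 [ 0.908 -0.656  0.211]
5 [ 0.93  -0.609  0.252]
6 [ 0.948 -0.561  0.293]
7 [ 0.963 -0.51   0.333]
8 [ 0.975 -0.459  0.373]
9 [ 0.982 -0.406  0.412]
10 [ 0.987 -0.352  0.45 ]
11 [ 0.987 -0.297  0.487]
12 [ 0.984 -0.241  0.522]
13 [ 0.977 -0.185  0.557]
14 [ 0.967 -0.129  0.59 ]
15 [ 0.953 -0.073  0.621]
16 [ 0.935 -0.016  0.651]
17 [0.914 0.04  0.679]
18 [0.89  0.095 0.706]
19 [0.862 0.15  0.73 ]
20 [0.831 0.204 0.752]
21 [0.797 0.257 0.773]
22 [0.761 0.309 0.791]
23 [0.721 0.359 0.807]
```

Request:
drive_tool --moves '[{"dx": 0.79, "dy": -0.82, "dz": -0.3, "wx": 0.013, "wy": 0.0195, "wz": -0.029, "gripper": 0}, {"dx": 0.82, "dy": -0.78, "dz": -0.25, "wx": 0.013, "wy": 0.0195, "wz": -0.029, "gripper": 0}, {"dx": 0.85, "dy": -0.74, "dz": -0.2, "wx": 0.013, "wy": 0.0195, "wz": -0.029, "gripper": 0}, {"dx": 0.88, "dy": -0.7, "dz": -0.1, "wx": 0.013, "wy": 0.0195, "wz": -0.029, "gripper": 0}, {"dx": 0.91, "dy": -0.66, "dz": 0, "wx": 0.013, "wy": 0.0195, "wz": -0.029, "gripper": 0}, {"dx": 0.93, "dy": -0.61, "dz": 0.15, "wx": 0.013, "wy": 0.0195, "wz": -0.029, "gripper": 0}, {"dx": 0.95, "dy": -0.56, "dz": 0.25, "wx": 0.013, "wy": 0.0195, "wz": -0.029, "gripper": 0}, {"dx": 0.96, "dy": -0.51, "dz": 0.33, "wx": 0.013, "wy": 0.0195, "wz": -0.029, "gripper": 0}]'

```text
time: 0.77
position: [0.3424, -0.3837, 0.2354]
tcp_rot: [-173.2, -15.5, 40.7]
ft_force: [0.9, -0.4, 0.9]
width: 0.0853
gripper_force: 0.0
```

Request:
drive_tool --moves '[{"dx": 0.97, "dy": -0.46, "dz": 0.37, "wx": 0.013, "wy": 0.0195, "wz": -0.029, "gripper": 0}, {"dx": 0.98, "dy": -0.41, "dz": 0.41, "wx": 0.013, "wy": 0.0195, "wz": -0.029, "gripper": 0}, {"dx": 0.99, "dy": -0.35, "dz": 0.45, "wx": 0.013, "wy": 0.0195, "wz": -0.029, "gripper": 0}, {"dx": 0.99, "dy": -0.3, "dz": 0.49, "wx": 0.013, "wy": 0.0195, "wz": -0.029, "gripper": 0}, {"dx": 0.98, "dy": -0.24, "dz": 0.52, "wx": 0.013, "wy": 0.0195, "wz": -0.029, "gripper": 0}, {"dx": 0.98, "dy": -0.18, "dz": 0.56, "wx": 0.013, "wy": 0.0195, "wz": -0.029, "gripper": 0}, {"dx": 0.97, "dy": -0.13, "dz": 0.59, "wx": 0.013, "wy": 0.0195, "wz": -0.029, "gripper": 0}, {"dx": 0.95, "dy": -0.07, "dz": 0.62, "wx": 0.013, "wy": 0.0195, "wz": -0.029, "gripper": 0}]'

```text
time: 1.43
position: [0.4512, -0.1329, 0.2239]
tcp_rot: [-172.2, -32.2, 61.3]
ft_force: [0.8, 0.3, 1.0]
width: 0.0851
gripper_force: 0.0
```

Run:
```python
from h import *
O=ori(48); g=tcp_at(chest(-.18,0,.142),O,.012); pre=g-cx*.09
s=state();print(s["time"],s["joint_pos"].round(1),s["position"],s["tcp_rot"]); plan(pre,O,8)
```

```text
1.4333 [ 52.4  16.3 -24.3 111.2 -28.   65.5  16.5] [ 0.45124151 -0.13293319  0.22391662] [-172.17975385  -32.22859967   61.25991561]
deg/row 3.3936807759597634 mm/row 36.33845020046741
w [ 0.0131  0.0195 -0.0295]
0 [0.77  0.013 0.935]
1 [0.739 0.068 0.957]
2 [0.705 0.121 0.978]
3 [0.668 0.173 0.996]
4 [0.628 0.224 1.011]
5 [0.585 0.273 1.025]
6 [0.54  0.32  1.036]
7 [0.492 0.365 1.045]
```

Request:
drive_tool --moves '[{"dx": 0.75, "dy": 0.01, "dz": 0.9, "wx": 0.013, "wy": 0.0195, "wz": -0.029, "gripper": 0}, {"dx": 0.72, "dy": 0.07, "dz": 0.92, "wx": 0.013, "wy": 0.0195, "wz": -0.029, "gripper": 0}, {"dx": 0.68, "dy": 0.12, "dz": 0.94, "wx": 0.013, "wy": 0.0195, "wz": -0.029, "gripper": 0}, {"dx": 0.65, "dy": 0.17, "dz": 0.96, "wx": 0.013, "wy": 0.0195, "wz": -0.029, "gripper": 0}, {"dx": 0.6, "dy": 0.22, "dz": 0.98, "wx": 0.013, "wy": 0.0195, "wz": -0.029, "gripper": 0}, {"dx": 0.55, "dy": 0.27, "dz": 1.0, "wx": 0.013, "wy": 0.0195, "wz": -0.029, "gripper": 0}, {"dx": 0.4, "dy": 0.25, "dz": 0.8, "wx": 0.013, "wy": 0.0195, "wz": -0.029, "gripper": 0}, {"gripper": 0}]'

```text
validation failed for argument at $.mo...
```

Run:
```python
from h import *
O=ori(48); g=tcp_at(chest(-.18,0,.142),O,.012); pre=g-cx*.06
s=state();print(s["time"],s["joint_pos"].round(1),s["position"],s["tcp_rot"],pre); plan(pre,O,4)
t=capture("top")["frame"][:,:,::-1];s=capture("side")["frame"][:,:,::-1]
a=cv2.resize(t[100:260,170:310],(400,457));b=cv2.resize(s[150:310,180:320],(400,457))
cv2.imwrite("pics/pre.png",np.hstack([a,b]))
```

```text
1.4333 [ 52.4  16.3 -24.3 111.2 -28.   65.5  16.5] [ 0.45124151 -0.13293319  0.22391662] [-172.17975385  -32.22859967   61.25991561] [0.56070685 0.15140068 0.13397043]
deg/row 6.787361551919527 mm/row 79.41927022798586
w [ 0.0261  0.039  -0.059 ]
0 [ 1.729 -0.067  2.004]
1 [1.598 0.171 2.104]
2 [1.44  0.401 2.185]
3 [1.257 0.617 2.247]
```

View pics/pre.png

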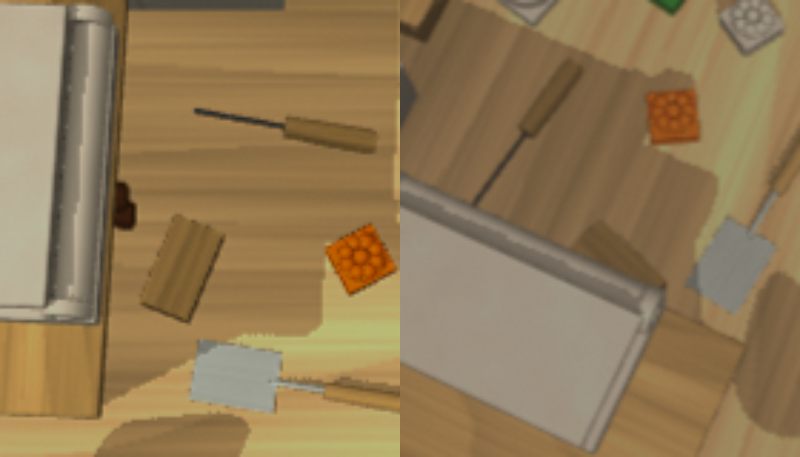

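The pre-grasp move was refused, so the arm has not moved. The crop shows the knob pair at top (213,168)–(214,174), where I predicted it, and the wedge block at top (233,194) lying low below the path. I'm retrying with full rows.

Request:
drive_tool --moves '[{"dx": 0.75, "dy": 0.01, "dz": 0.9, "wx": 0.013, "wy": 0.0195, "wz": -0.029, "gripper": 0}, {"dx": 0.72, "dy": 0.07, "dz": 0.92, "wx": 0.013, "wy": 0.0195, "wz": -0.029, "gripper": 0}, {"dx": 0.68, "dy": 0.12, "dz": 0.94, "wx": 0.013, "wy": 0.0195, "wz": -0.029, "gripper": 0}, {"dx": 0.65, "dy": 0.17, "dz": 0.96, "wx": 0.013, "wy": 0.0195, "wz": -0.029, "gripper": 0}, {"dx": 0.6, "dy": 0.22, "dz": 0.98, "wx": 0.013, "wy": 0.0195, "wz": -0.029, "gripper": 0}, {"dx": 0.55, "dy": 0.27, "dz": 0.99, "wx": 0.013, "wy": 0.0195, "wz": -0.029, "gripper": 0}, {"dx": 0.4, "dy": 0.25, "dz": 0.8, "wx": 0.013, "wy": 0.0195, "wz": -0.029, "gripper": 0}, {"dx": 0, "dy": 0, "dz": 0, "wx": 0, "wy": 0, "wz": 0, "gripper": 0}]'

```text
time: 2.2
position: [0.5408, 0.0775, 0.148]
tcp_rot: [-177.9, -46.4, 83.5]
ft_force: [-0.4, 0.0, -0.3]
width: 0.0854
gripper_force: 0.0
```

Run:
```python
from h import *
O=ori(48); g=tcp_at(chest(-.18,0,.142),O,.012); pre=g-cx*.06
s=state();print(s["time"],s["joint_pos"].round(1),s["position"],s["tcp_rot"],pre); plan(pre,O,4)
```

```text
2.2 [ 40.8  32.8 -36.1 111.  -35.9  52.2  28.1] [0.54075102 0.07748719 0.1479829 ] [-177.87488335  -46.41019654   83.51345781] [0.56070685 0.15140068 0.13397043]
deg/row 0.8520758179014187 mm/row 19.457948666936396
w [ 0.0027  0.0043 -0.008 ]
0 [0.35  0.116 0.533]
1 [0.345 0.122 0.535]
2 [0.34  0.129 0.537]
3 [0.335 0.135 0.539]
```

Request:
drive_tool --moves '[{"dx": 0.35, "dy": 0.12, "dz": 0.53, "wx": 0.003, "wy": 0.004, "wz": -0.008, "gripper": 0}, {"dx": 0.34, "dy": 0.12, "dz": 0.53, "wx": 0.003, "wy": 0.004, "wz": -0.008, "gripper": 0}, {"dx": 0.34, "dy": 0.13, "dz": 0.53, "wx": 0.003, "wy": 0.004, "wz": -0.008, "gripper": 0}, {"dx": 0.33, "dy": 0.13, "dz": 0.53, "wx": 0.003, "wy": 0.004, "wz": -0.008, "gripper": 0}, {"dx": 0, "dy": 0, "dz": 0, "wx": 0, "wy": 0, "wz": 0, "gripper": 0}, {"dx": 0, "dy": 0, "dz": 0, "wx": 0, "wy": 0, "wz": 0, "gripper": 0}]'

```text
time: 2.7
position: [0.5611, 0.148, 0.1356]
tcp_rot: [179.9, -47.6, 87.6]
ft_force: [-0.1, 0.8, 1.0]
width: 0.0851
gripper_force: 0.0
```

Run:
```python
from h import *
O=ori(48); g=tcp_at(chest(-.182,0,.142),O,.012)
s=state();print(s["time"],s["joint_pos"].round(1),s["position"],s["tcp_rot"],g); plan(g,O,4)
```

```text
2.7 [ 35.3  35.8 -38.6 110.4 -37.4  46.7  27.7] [0.56110662 0.14800334 0.13564925] [179.94775321 -47.64958035  87.62654617] [0.56301427 0.20935476 0.13397043]
deg/row 0.09403931469525857 mm/row 15.35100649671033
w [ 0.0003  0.001  -0.0002]
0 [ 0.334 -0.006  0.387]
1 [ 0.334 -0.005  0.388]
2 [ 0.333 -0.005  0.388]
3 [ 0.332 -0.005  0.389]
```

Request:
drive_tool --moves '[{"dx": 0.33, "dy": 0, "dz": 0.39, "wx": 0, "wy": 0, "wz": 0, "gripper": 0}, {"dx": 0.33, "dy": 0, "dz": 0.39, "wx": 0, "wy": 0, "wz": 0, "gripper": 0}, {"dx": 0.33, "dy": 0, "dz": 0.39, "wx": 0, "wy": 0, "wz": 0, "gripper": 0}, {"dx": 0.33, "dy": 0, "dz": 0.39, "wx": 0, "wy": 0, "wz": 0, "gripper": 0}, {"dx": 0, "dy": 0, "dz": 0, "wx": 0, "wy": 0, "wz": 0, "gripper": 0}, {"dx": 0, "dy": 0, "dz": 0, "wx": 0, "wy": 0, "wz": 0, "gripper": 0}]'

```text
time: 3.2
position: [0.5635, 0.2092, 0.1334]
tcp_rot: [180.0, -47.6, 87.6]
ft_force: [-0.2, 0.1, -0.6]
width: 0.0853
gripper_force: 0.0
```

Request:
drive_tool --moves '[{"dx": 0, "dy": 0, "dz": 0, "wx": 0, "wy": 0, "wz": 0, "gripper": 1}, {"dx": 0, "dy": 0, "dz": 0, "wx": 0, "wy": 0, "wz": 0, "gripper": 1}, {"dx": 0, "dy": 0, "dz": 0, "wx": 0, "wy": 0, "wz": 0, "gripper": 1}, {"dx": 0, "dy": 0, "dz": 0, "wx": 0, "wy": 0, "wz": 0, "gripper": 1}, {"dx": 0, "dy": 0, "dz": 0, "wx": 0, "wy": 0, "wz": 0, "gripper": 1}, {"dx": 0, "dy": 0, "dz": 0, "wx": 0, "wy": 0, "wz": 0, "gripper": 1}]' --newtons 30

```text
time: 3.7
position: [0.5644, 0.207, 0.1331]
tcp_rot: [180.0, -47.6, 87.4]
ft_force: [-0.4, 0.2, -0.2]
width: 0.012
gripper_force: 0.0
```

Run:
```python
from h import *
t=capture("top")["frame"][:,:,::-1];s=capture("side")["frame"][:,:,::-1]
a=cv2.resize(t[130:230,180:280],(400,400),interpolation=2);b=cv2.resize(s[190:290,180:280],(400,400),interpolation=2)
cv2.imwrite("pics/grasp.png",np.hstack([a,b]));st=state();print(st["width"],st["position"]); print([proj(n,st["position"]) for n in CAM])
```

```text
0.00018801514876991314 [0.564336   0.20718504 0.13316425]
[array([228.02911611, 246.0764597 ]), array([209.25517345, 168.70694777])]
```

View pics/grasp.png

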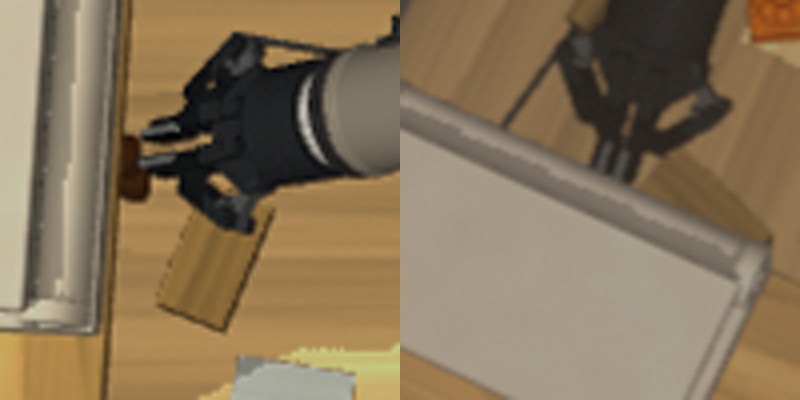

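The fingers shut in front of the upper knob head. The tips show at top (215,167), while the knob head shows at about (211,168) and the lower knob at (214,175). I'll back off 40 mm and compare the visible tip with the reported TCP.

Request:
drive_tool --moves '[{"dx": -0.45, "dy": 0, "dz": -0.5, "wx": 0, "wy": 0, "wz": 0, "gripper": 1}, {"dx": -0.45, "dy": 0, "dz": -0.5, "wx": 0, "wy": 0, "wz": 0, "gripper": 1}, {"dx": 0, "dy": 0, "dz": 0, "wx": 0, "wy": 0, "wz": 0, "gripper": 1}, {"dx": 0, "dy": 0, "dz": 0, "wx": 0, "wy": 0, "wz": 0, "gripper": 1}]'

```text
time: 4.13
position: [0.5631, 0.1656, 0.1332]
tcp_rot: [180.0, -47.6, 87.3]
ft_force: [0.1, 0.4, -0.2]
width: 0.0002
gripper_force: 0.0
```

Run:
```python
from h import *
t=capture("top")["frame"][:,:,::-1];s=capture("side")["frame"][:,:,::-1]
st=state();p,Ro=cur();print(st["width"],p,st["tcp_rot"])
ims=[]
for n,im,o in(("top",t,(200,140)),("side",s,(205,200))):
    b=cv2.resize(np.ascontiguousarray(im[o[1]:o[1]+50,o[0]:o[0]+50]),(400,400),interpolation=2)
    for d,c in((0,(0,0,255)),(-.0187,(255,0,0)),(-.06,(0,255,0))):
        q=(proj(n,p+Ro.apply([0,0,d]))-o)*8; cv2.circle(b,tuple(q.astype(int)),4,c,1); print(n,d,proj(n,p+Ro.apply([0,0,d])))
    ims.append(b)
cv2.imwrite("pics/tip.png",np.hstack(ims))
```

```text
-5.0470005261129534e-05 [0.56229832 0.16770816 0.13369516] [179.97153466 -47.6550601   87.48058682]
top 0 [223.46152689 169.38137622]
top -0.0187 [227.9832326  168.57597265]
top -0.06 [238.32082702 166.73464639]
side 0 [234.40893064 233.72858183]
side -0.0187 [236.19046871 228.22964933]
side -0.06 [240.20202642 215.84749183]
```

View pics/tip.png

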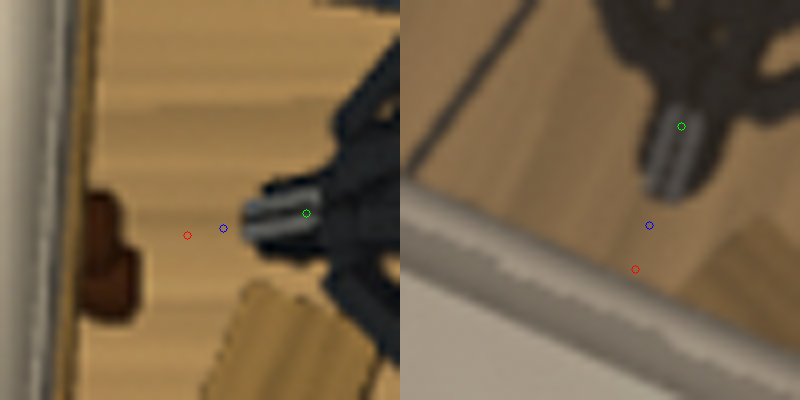

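Run:
```python
from h import *
p,Ro=cur()
for a,b in(((230.3,167.3),(238.5,225)),((240.5,166.0),(242.2,212))):
    q=tri(a,b);print(q,"in tool",Ro.inv().apply(q-p)*1e3,proj("top",q),proj("side",q))
```

```text
[0.55897291 0.14623966 0.16203789] in tool [  6.4026916   -2.36107562 -35.05276068] [230.21539764 168.24652417] [237.68824577 224.55946532]
[0.55673213 0.11622418 0.19359945] in tool [  9.46492807  -3.25866141 -78.54872938] [240.46678877 166.37071782] [241.87729053 211.84147042]
```

Triangulating the visible tip puts it about 30 mm short of the reported TCP along tool z, in both views, which explains the miss. I'll correct for that offset and recheck it with the tool vertical.

Run:
```python
from h import *
p,Ro=cur();O=ori(48); g=tcp_at(chest(-.182,0,.142),O,.042)+O.apply([0,.002,0]); pre=g-cx*.045
print(g,pre); plan(pre,O,3); plan(g,O,3,(pre,O))
```

```text
[0.56589962 0.23155189 0.11389651] [0.56410938 0.18658751 0.11389651]
deg/row 0.14422738727309894 mm/row 9.139027072441003
w [ 0.0008  0.0013 -0.0006]
0 [-0.021  0.011  0.304]
1 [-0.021  0.011  0.304]
2 [-0.022  0.011  0.304]
deg/row 0.0 mm/row 15.000000000000007
w [0. 0. 0.]
0 [ 0.335 -0.     0.372]
1 [ 0.335 -0.     0.372]
2 [ 0.335 -0.     0.372]
```

Request:
drive_tool --moves '[{"dx": -0.02, "dy": 0.01, "dz": 0.3, "wx": 0, "wy": 0.001, "wz": 0, "gripper": 0}, {"dx": -0.02, "dy": 0.01, "dz": 0.3, "wx": 0, "wy": 0.001, "wz": 0, "gripper": 0}, {"dx": -0.02, "dy": 0.01, "dz": 0.3, "wx": 0, "wy": 0.001, "wz": 0, "gripper": 0}, {"dx": 0, "dy": 0, "dz": 0, "wx": 0, "wy": 0, "wz": 0, "gripper": 0}, {"dx": 0, "dy": 0, "dz": 0, "wx": 0, "wy": 0, "wz": 0, "gripper": 0}, {"dx": 0, "dy": 0, "dz": 0, "wx": 0, "wy": 0, "wz": 0, "gripper": 0}, {"dx": 0, "dy": 0, "dz": 0, "wx": 0, "wy": 0, "wz": 0, "gripper": 0}, {"dx": 0, "dy": 0, "dz": 0, "wx": 0, "wy": 0, "wz": 0, "gripper": 0}]'

```text
time: 4.9
position: [0.5645, 0.1854, 0.1141]
tcp_rot: [179.9, -47.9, 87.5]
ft_force: [0.6, 0.4, 0.6]
width: 0.0854
gripper_force: 0.0
```

Request:
drive_tool --moves '[{"dx": 0.33, "dy": 0, "dz": 0.37, "wx": 0, "wy": 0, "wz": 0, "gripper": 0}, {"dx": 0.33, "dy": 0, "dz": 0.37, "wx": 0, "wy": 0, "wz": 0, "gripper": 0}, {"dx": 0.33, "dy": 0, "dz": 0.37, "wx": 0, "wy": 0, "wz": 0, "gripper": 0}, {"dx": 0, "dy": 0, "dz": 0, "wx": 0, "wy": 0, "wz": 0, "gripper": 0}, {"dx": 0, "dy": 0, "dz": 0, "wx": 0, "wy": 0, "wz": 0, "gripper": 0}]'

```text
time: 5.32
position: [0.5653, 0.2327, 0.1141]
tcp_rot: [180.0, -47.9, 87.7]
ft_force: [0.3, -0.6, 0.0]
width: 0.0855
gripper_force: 0.0
```

Request:
drive_tool --moves '[{"dx": 0, "dy": 0, "dz": 0, "wx": 0, "wy": 0, "wz": 0, "gripper": 1}, {"dx": 0, "dy": 0, "dz": 0, "wx": 0, "wy": 0, "wz": 0, "gripper": 1}, {"dx": 0, "dy": 0, "dz": 0, "wx": 0, "wy": 0, "wz": 0, "gripper": 1}, {"dx": 0, "dy": 0, "dz": 0, "wx": 0, "wy": 0, "wz": 0, "gripper": 1}, {"dx": 0, "dy": 0, "dz": 0, "wx": 0, "wy": 0, "wz": 0, "gripper": 1}, {"dx": 0, "dy": 0, "dz": 0, "wx": 0, "wy": 0, "wz": 0, "gripper": 1}]' --newtons 30

```text
time: 5.82
position: [0.5651, 0.2304, 0.1137]
tcp_rot: [-179.9, -47.9, 87.4]
ft_force: [-4.7, -2.3, 4.3]
width: 0.0279
gripper_force: 29.8
```

Request:
drive_tool --moves '[{"dx": -0.25, "dy": 0, "dz": -0.27, "wx": 0, "wy": 0, "wz": 0, "gripper": 1}, {"dx": -0.45, "dy": 0, "dz": -0.5, "wx": 0, "wy": 0, "wz": 0, "gripper": 1}, {"dx": -0.45, "dy": 0, "dz": -0.5, "wx": 0, "wy": 0, "wz": 0, "gripper": 1}, {"dx": -0.45, "dy": 0, "dz": -0.5, "wx": 0, "wy": 0, "wz": 0, "gripper": 1}, {"dx": -0.45, "dy": 0, "dz": -0.5, "wx": 0, "wy": 0, "wz": 0, "gripper": 1}, {"dx": -0.45, "dy": 0, "dz": -0.5, "wx": 0, "wy": 0, "wz": 0, "gripper": 1}, {"dx": -0.45, "dy": 0, "dz": -0.5, "wx": 0, "wy": 0, "wz": 0, "gripper": 1}, {"dx": -0.3, "dy": 0, "dz": -0.33, "wx": 0, "wy": 0, "wz": 0, "gripper": 1}]'

```text
time: 6.48
position: [0.5583, 0.0841, 0.1138]
tcp_rot: [-179.8, -48.0, 87.4]
ft_force: [-3.1, 3.6, 1.1]
width: 0.028
gripper_force: 32.6
```

Request:
drive_tool --moves '[{"dx": -0.2, "dy": 0, "dz": -0.22, "wx": 0, "wy": 0, "wz": 0, "gripper": 1}, {"dx": -0.15, "dy": 0, "dz": -0.165, "wx": 0, "wy": 0, "wz": 0, "gripper": 1}, {"dx": 0, "dy": 0, "dz": 0, "wx": 0, "wy": 0, "wz": 0, "gripper": 1}, {"dx": 0, "dy": 0, "dz": 0, "wx": 0, "wy": 0, "wz": 0, "gripper": 1}]'

```text
time: 6.82
position: [0.5577, 0.069, 0.1137]
tcp_rot: [-179.9, -47.9, 87.4]
ft_force: [-6.1, -1.9, 4.8]
width: 0.028
gripper_force: 33.3
```

Request:
drive_tool --moves '[{"dx": -0.15, "dy": 0, "dz": -0.165, "wx": 0, "wy": 0, "wz": 0, "gripper": 1}, {"dx": -0.15, "dy": 0, "dz": -0.165, "wx": 0, "wy": 0, "wz": 0, "gripper": 1}, {"dx": -0.05, "dy": 0, "dz": -0.055, "wx": 0, "wy": 0, "wz": 0, "gripper": 1}, {"dx": 0, "dy": 0, "dz": 0, "wx": 0, "wy": 0, "wz": 0, "gripper": 1}]'

```text
time: 7.15
position: [0.557, 0.0535, 0.1137]
tcp_rot: [-179.9, -47.9, 87.4]
ft_force: [-6.5, -1.7, 5.9]
width: 0.0281
gripper_force: 33.3
```

Request:
drive_tool --moves '[{"dx": -0.08, "dy": 0, "dz": -0.09, "wx": 0, "wy": 0, "wz": 0, "gripper": 1}, {"dx": -0.08, "dy": 0, "dz": -0.09, "wx": 0, "wy": 0, "wz": 0, "gripper": 1}, {"dx": 0, "dy": 0, "dz": 0, "wx": 0, "wy": 0, "wz": 0, "gripper": 1}, {"dx": 0, "dy": 0, "dz": 0, "wx": 0, "wy": 0, "wz": 0, "gripper": 1}]'

```text
time: 7.48
position: [0.5567, 0.0531, 0.1141]
tcp_rot: [-179.9, -48.2, 87.7]
ft_force: [5.5, 23.5, -13.8]
width: 0.0285
gripper_force: 34.0
```

Request:
drive_tool --moves '[{"dx": 0, "dy": 0, "dz": 0, "wx": 0, "wy": 0, "wz": 0, "gripper": 0}, {"dx": 0, "dy": 0, "dz": 0, "wx": 0, "wy": 0, "wz": 0, "gripper": 0}, {"dx": 0, "dy": 0, "dz": 0, "wx": 0, "wy": 0, "wz": 0, "gripper": 0}, {"dx": 0, "dy": 0, "dz": 0, "wx": 0, "wy": 0, "wz": 0, "gripper": 0}, {"dx": 0, "dy": 0, "dz": 0, "wx": 0, "wy": 0, "wz": 0, "gripper": 0}, {"dx": -0.4, "dy": 0, "dz": -0.44, "wx": 0, "wy": 0, "wz": 0, "gripper": 0}, {"dx": -0.55, "dy": 0, "dz": -0.6, "wx": 0, "wy": 0, "wz": 0, "gripper": 0}, {"dx": -0.55, "dy": 0, "dz": -0.6, "wx": 0, "wy": 0, "wz": 0, "gripper": 0}]'

```text
time: 8.15
position: [0.5549, -0.0209, 0.1135]
tcp_rot: [179.9, -47.9, 87.5]
ft_force: [0.8, -0.6, -0.2]
width: 0.0856
gripper_force: 0.0
```

Run:
```python
from h import *
s=state();print(s["position"],s["tcp_rot"],s["width"]);plan([.483,-.18,.16],ori(0,56.),10)
```

```text
[ 0.55491413 -0.02086519  0.11354783] [179.9166913  -47.86909359  87.52972973] 0.08555857198836281
deg/row 5.678550245761944 mm/row 18.070233283206598
w [-0.0145 -0.0518  0.0329]
0 [-0.248 -0.216 -0.505]
1 [-0.299 -0.19  -0.487]
2 [-0.346 -0.163 -0.465]
3 [-0.391 -0.133 -0.438]
4 [-0.432 -0.103 -0.408]
5 [-0.468 -0.07  -0.373]
6 [-0.499 -0.037 -0.335]
7 [-0.526 -0.004 -0.293]
8 [-0.547  0.03  -0.249]
9 [-0.563  0.064 -0.203]
```

Request:
drive_tool --moves '[{"dx": -0.25, "dy": -0.22, "dz": -0.5, "wx": -0.0145, "wy": -0.052, "wz": 0.033, "gripper": 0}, {"dx": -0.3, "dy": -0.19, "dz": -0.49, "wx": -0.0145, "wy": -0.052, "wz": 0.033, "gripper": 0}, {"dx": -0.35, "dy": -0.16, "dz": -0.46, "wx": -0.0145, "wy": -0.052, "wz": 0.033, "gripper": 0}, {"dx": -0.39, "dy": -0.13, "dz": -0.44, "wx": -0.0145, "wy": -0.052, "wz": 0.033, "gripper": 0}, {"dx": -0.43, "dy": -0.1, "dz": -0.41, "wx": -0.0145, "wy": -0.052, "wz": 0.033, "gripper": 0}, {"dx": -0.47, "dy": -0.07, "dz": -0.37, "wx": -0.0145, "wy": -0.052, "wz": 0.033, "gripper": 0}, {"dx": -0.5, "dy": -0.04, "dz": -0.33, "wx": -0.0145, "wy": -0.052, "wz": 0.033, "gripper": 0}, {"dx": -0.53, "dy": 0, "dz": -0.29, "wx": -0.0145, "wy": -0.052, "wz": 0.033, "gripper": 0}]'

```text
time: 8.82
position: [0.4974, -0.149, 0.1514]
tcp_rot: [-178.0, -9.1, 61.5]
ft_force: [0.1, 0.4, -0.1]
width: 0.0853
gripper_force: 0.0
```

Request:
drive_tool --moves '[{"dx": -0.55, "dy": 0.03, "dz": -0.25, "wx": -0.0145, "wy": -0.052, "wz": 0.033, "gripper": 0}, {"dx": -0.56, "dy": 0.06, "dz": -0.2, "wx": -0.0145, "wy": -0.052, "wz": 0.033, "gripper": 0}, {"dx": 0, "dy": 0, "dz": 0, "wx": 0, "wy": 0, "wz": 0, "gripper": 0}, {"dx": 0, "dy": 0, "dz": 0, "wx": 0, "wy": 0, "wz": 0, "gripper": 0}]'

```text
time: 9.15
position: [0.4836, -0.1782, 0.1598]
tcp_rot: [-180.0, 0.0, 56.1]
ft_force: [0.6, -0.5, 0.2]
width: 0.0856
gripper_force: 0.0
```

Run:
```python
from h import *
t=capture("top")["frame"][:,:,::-1];s=capture("side")["frame"][:,:,::-1]
cv2.imwrite("pics/top2.png",t);cv2.imwrite("pics/side2.png",s)
p,Ro=cur();print(state()["joint_pos"].round(1),p,state()["tcp_rot"])
ims=[]
for n,im in(("top",t),("side",s)):
    q=proj(n,p);o=(q-[40,40]).astype(int);print(n,q,o)
    ims.append(cv2.resize(np.ascontiguousarray(im[o[1]:o[1]+80,o[0]:o[0]+80]),(400,400),interpolation=2))
# tray with casts: top crop & side crop, 3x
print(proj("top",chest(-.191,0,.114)),proj("side",chest(-.191,0,.114)))
a=t[80:240,200:270];b=s[180:300,180:300]
a=cv2.resize(np.ascontiguousarray(a),(88,200),interpolation=2)
cv2.imwrite("pics/hover.png",np.hstack(ims))
```

```text
[ 22.4  15.4 -10.6 112.4   3.5  52.6 -24. ] [ 0.48291269 -0.17896694  0.15900508] [-1.79875990e+02  5.13022933e-02  5.59600920e+01]
top [350.99174321 196.18857801] [310 156]
side [305.02599642 137.70905328] [265  97]
[215.80970314 170.94164258] [231.66373653 242.99698493]
```

View pics/hover.png

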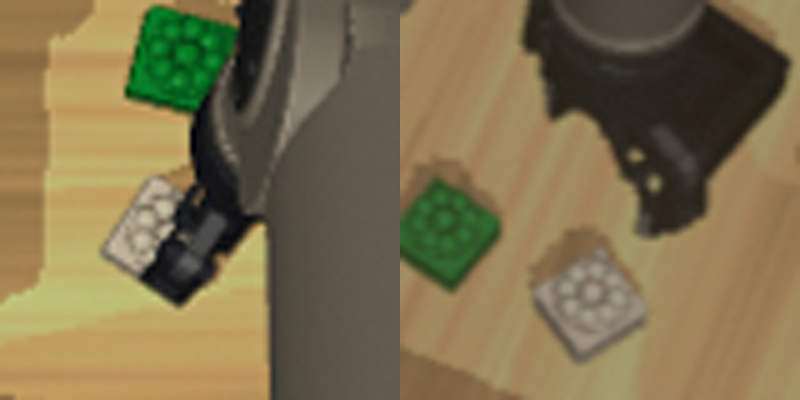

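Run:
```python
from h import *
np.set_printoptions(precision=4,suppress=True)
p,Ro=cur()
for a in((346,217),(343,213),(349,211)):
    q=tri(a,(314,144.3));print(q,"tool",Ro.inv().apply(q-p)*1e3,proj("top",q)-a,proj("side",q)-[314,144.3])
for dz in(-.013,-.028,-.043):
    for x in(-.011,.011):
        for y in(-.043,-.057): 
            q=p+Ro.apply([x,y,dz]);print(dz,x,y,proj("top",q),proj("side",q))
```

```text
[ 0.4373 -0.1628  0.1691] tool [-12.145  -46.8881 -10.015 ] [ 0.0045 -4.4222] [3.6425 1.578 ]
[ 0.4399 -0.1512  0.1924] tool [ -1.1503 -51.2471 -33.3124] [ 0.0786 -2.5191] [2.0431 0.9713]
[ 0.4483 -0.1757  0.144 ] tool [-16.6131 -30.4958  15.124 ] [ 0.063  -1.3146] [1.0595 0.5347]
-0.013 -0.011 -0.043 [346.6295 210.9866] [316.6412 144.6282]
-0.013 -0.011 -0.057 [343.7639 215.3437] [319.3943 148.1881]
-0.013 0.011 -0.043 [339.6351 206.3748] [310.5381 148.3722]
-0.013 0.011 -0.057 [336.7642 210.7193] [313.2822 151.954 ]
-0.028 -0.011 -0.043 [347.6281 210.2443] [317.0286 142.292 ]
-0.028 -0.011 -0.057 [344.7257 214.6583] [319.8124 145.8832]
-0.028 0.011 -0.043 [340.5395 205.5723] [310.8614 146.0688]
-0.028 0.011 -0.057 [337.6316 209.9734] [313.6359 149.6823]
-0.043 -0.011 -0.043 [348.6535 209.482 ] [317.4245 139.9054]
-0.043 -0.011 -0.057 [345.7135 213.9544] [320.2395 143.5284]
-0.043 0.011 -0.043 [341.4681 204.7484] [311.1917 143.7155]
-0.043 0.011 -0.057 [338.5224 209.2075] [313.9973 147.3613]
```

The real fingertips sit about 30–45 mm above the reported TCP here as well, so I'll find the bench by touch. In this crop the white rosette lies under the open fingers at top (340,203) and side (303,155).

Request:
drive_tool --moves '[{"dx": 0, "dy": 0, "dz": 0.8, "wx": 0, "wy": 0, "wz": 0, "gripper": 0}, {"dx": 0, "dy": 0, "dz": 0.9, "wx": 0, "wy": 0, "wz": 0, "gripper": 0}, {"dx": 0, "dy": 0, "dz": 0.9, "wx": 0, "wy": 0, "wz": 0, "gripper": 0}, {"dx": 0, "dy": 0, "dz": 0.9, "wx": 0, "wy": 0, "wz": 0, "gripper": 0}, {"dx": 0, "dy": 0, "dz": 0.7, "wx": 0, "wy": 0, "wz": 0, "gripper": 0}, {"dx": 0, "dy": 0, "dz": 0.3, "wx": 0, "wy": 0, "wz": 0, "gripper": 0}, {"dx": 0, "dy": 0, "dz": 0, "wx": 0, "wy": 0, "wz": 0, "gripper": 0}, {"dx": 0, "dy": 0, "dz": 0, "wx": 0, "wy": 0, "wz": 0, "gripper": 0}]'

```text
time: 9.92
position: [0.4826, -0.1797, 0.0243]
tcp_rot: [-179.9, 0.1, 55.9]
ft_force: [0.9, 0.5, 0.4]
width: 0.0855
gripper_force: 0.0
```

Run:
```python
from h import *
t=capture("top")["frame"][:,:,::-1];s=capture("side")["frame"][:,:,::-1]
p,Ro=cur();print(p,state()["tcp_rot"],state()["ft_force"])
b=np.ascontiguousarray(s[115:195,260:340]);b=cv2.resize(b,(560,560),interpolation=2)
# tray, seen from the top pic taken at hover
t2=cv2.imread("pics/top2.png");a=cv2.resize(np.ascontiguousarray(t2[75:255,195:275]),(240,560),interpolation=2)
cv2.imwrite("pics/low.png",np.hstack([b,a]))
```

```text
[ 0.48369994 -0.17987878  0.0254977 ] [1.79951841e+02 1.06005415e-01 5.58799925e+01] [ 0.69438987 -0.20207416  0.06701443]
```

View pics/low.png

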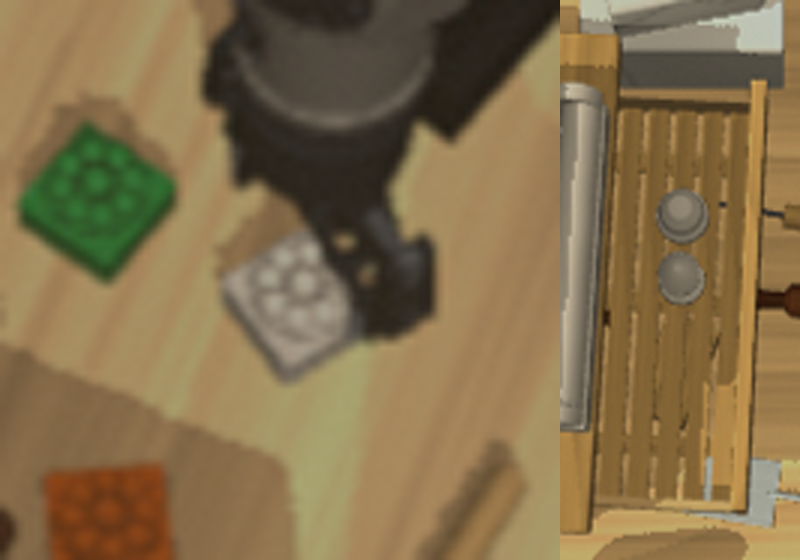

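The tray is fully out. The casts are at top (236,144) and (235,164), and the floor between rows 180 and 235 is free. I'll compute the finger height from its lowest visible edge and pick the placing spot.

Run:
```python
from h import *
np.set_printoptions(precision=4,suppress=True)
p,Ro=cur()
for y in(-.05,-.057):
  for x in (-.011,.011):
    for z in(.05,.06,.07,.08):
        q=p+Ro.apply([x,y,0]);q[2]=z;print(y,x,z,proj("side",q))
for u,h in(((235.7,144.1),.039),((235.3,164),.054)):
    w=onz("top",u,.114+h*.8)-CO;print("cast chest x,y",w@cx,w@cy)
for x in(-.115,.003):
    print([proj("top",chest(-.191+x,y,.114)) for y in(-.18,.18)])
```

```text
-0.05 -0.011 0.05 [314.817  163.2637]
-0.05 -0.011 0.06 [315.0485 161.9596]
-0.05 -0.011 0.07 [315.2829 160.6383]
-0.05 -0.011 0.08 [315.5205 159.2995]
-0.05 0.011 0.05 [309.1827 166.7572]
-0.05 0.011 0.06 [309.3778 165.4722]
-0.05 0.011 0.07 [309.5755 164.1703]
-0.05 0.011 0.08 [309.7759 162.851 ]
-0.057 -0.011 0.05 [316.0786 164.9299]
-0.057 -0.011 0.06 [316.3186 163.635 ]
-0.057 -0.011 0.07 [316.5617 162.323 ]
-0.057 -0.011 0.08 [316.8081 160.9936]
-0.057 0.011 0.05 [310.4404 168.4328]
-0.057 0.011 0.06 [310.6441 167.1572]
-0.057 0.011 0.07 [310.8504 165.8646]
-0.057 0.011 0.08 [311.0595 164.5549]
cast chest x,y -0.2460697935749018 -0.07098454688071254
cast chest x,y -0.24897563452124968 -0.011886485867578726
[array([259.3839, 111.0808]), array([253.7217, 236.4149])]
[array([218.3199, 109.5212]), array([211.0303, 234.7171])]
```

Request:
drive_tool --moves '[{"dx": 0, "dy": 0, "dz": 0.5, "wx": 0, "wy": 0, "wz": 0, "gripper": 0}, {"dx": 0, "dy": 0, "dz": 0.5, "wx": 0, "wy": 0, "wz": 0, "gripper": 0}, {"dx": 0, "dy": 0, "dz": 0.4, "wx": 0, "wy": 0, "wz": 0, "gripper": 0}, {"dx": 0, "dy": 0, "dz": 0, "wx": 0, "wy": 0, "wz": 0, "gripper": 0}, {"dx": 0, "dy": 0, "dz": 0, "wx": 0, "wy": 0, "wz": 0, "gripper": 0}]'

```text
time: 10.43
position: [0.4826, -0.1795, -0.0174]
tcp_rot: [-179.9, 0.2, 55.9]
ft_force: [0.0, 0.4, 0.3]
width: 0.0852
gripper_force: 0.0
```

Request:
drive_tool --moves '[{"dx": 0, "dy": 0, "dz": 0.15, "wx": 0, "wy": 0, "wz": 0, "gripper": 0}, {"dx": 0, "dy": 0, "dz": 0, "wx": 0, "wy": 0, "wz": 0, "gripper": 0}]'

```text
time: 10.6
position: [0.483, -0.1796, -0.0219]
tcp_rot: [-180.0, 0.1, 55.9]
ft_force: [-0.2, -0.6, -1.4]
width: 0.0853
gripper_force: 0.0
```

Request:
drive_tool --moves '[{"dx": 0, "dy": 0, "dz": 0.13, "wx": 0, "wy": 0, "wz": 0, "gripper": 0}, {"dx": 0, "dy": 0, "dz": 0, "wx": 0, "wy": 0, "wz": 0, "gripper": 0}]'

```text
time: 10.77
position: [0.4825, -0.1795, -0.0262]
tcp_rot: [-179.9, 0.2, 55.9]
ft_force: [0.0, -0.5, -0.5]
width: 0.0853
gripper_force: 0.0
```

Request:
drive_tool --moves '[{"dx": 0, "dy": 0, "dz": 0.13, "wx": 0, "wy": 0, "wz": 0, "gripper": 0}, {"dx": 0, "dy": 0, "dz": 0, "wx": 0, "wy": 0, "wz": 0, "gripper": 0}]'

```text
time: 10.93
position: [0.4823, -0.1794, -0.0304]
tcp_rot: [-179.9, 0.2, 55.9]
ft_force: [0.2, 0.2, -0.2]
width: 0.0854
gripper_force: 0.0
```

Request:
drive_tool --moves '[{"dx": 0, "dy": 0, "dz": 0.13, "wx": 0, "wy": 0, "wz": 0, "gripper": 0}, {"dx": 0, "dy": 0, "dz": 0, "wx": 0, "wy": 0, "wz": 0, "gripper": 0}]'

```text
time: 11.1
position: [0.4821, -0.1794, -0.0344]
tcp_rot: [-179.9, 0.2, 55.9]
ft_force: [0.4, 0.1, 1.0]
width: 0.0854
gripper_force: 0.0
```

Run:
```python
from h import *
t=capture("top")["frame"][:,:,::-1];s=capture("side")["frame"][:,:,::-1]
cv2.imwrite("pics/top3.png",t)
p,Ro=cur();print(p,state()["tcp_rot"],state()["ft_force"])
b=cv2.resize(np.ascontiguousarray(s[125:185,270:330]),(400,400),interpolation=2)
a=cv2.resize(np.ascontiguousarray(t[172:232,310:370]),(400,400),interpolation=2)
cv2.imwrite("pics/low2.png",np.hstack([b,a]))
```

```text
[ 0.48233377 -0.17946311 -0.0340637 ] [-1.79917070e+02  1.72743496e-01  5.59080388e+01] [-0.20121454  1.05351121  0.07350019]
```

View pics/low2.png

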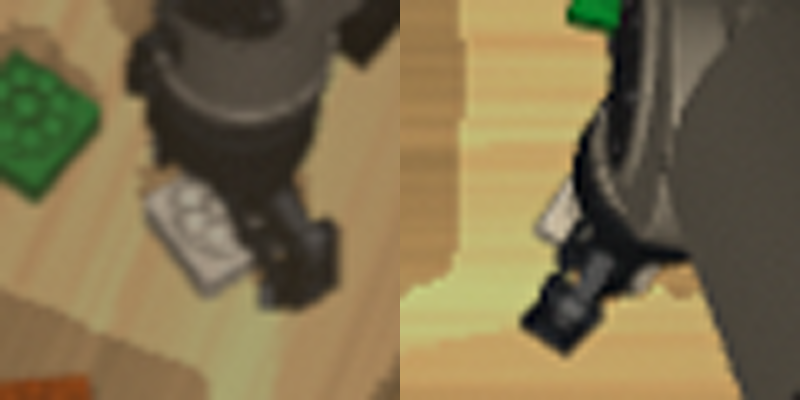

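Request:
drive_tool --moves '[{"dx": 0, "dy": 0, "dz": 0.13, "wx": 0, "wy": 0, "wz": 0, "gripper": 0}, {"dx": 0, "dy": 0, "dz": 0, "wx": 0, "wy": 0, "wz": 0, "gripper": 0}]'

```text
time: 11.37
position: [0.4822, -0.1794, -0.0382]
tcp_rot: [-179.9, 0.2, 55.9]
ft_force: [0.3, 0.2, 0.0]
width: 0.0853
gripper_force: 0.0
```

Request:
drive_tool --moves '[{"dx": 0, "dy": 0, "dz": 0.1, "wx": 0, "wy": 0, "wz": 0, "gripper": 0}, {"dx": 0, "dy": 0, "dz": 0, "wx": 0, "wy": 0, "wz": 0, "gripper": 0}]'

```text
time: 11.53
position: [0.4822, -0.1794, -0.0412]
tcp_rot: [-179.9, 0.2, 55.9]
ft_force: [-0.6, -0.0, -0.7]
width: 0.0852
gripper_force: 0.0
```

Request:
drive_tool --moves '[{"dx": 0, "dy": 0, "dz": 0.1, "wx": 0, "wy": 0, "wz": 0, "gripper": 0}, {"dx": 0, "dy": 0, "dz": 0, "wx": 0, "wy": 0, "wz": 0, "gripper": 0}]'

```text
time: 11.7
position: [0.4822, -0.1794, -0.0442]
tcp_rot: [-179.9, 0.2, 55.9]
ft_force: [-0.5, 0.5, -0.6]
width: 0.0852
gripper_force: 0.0
```

Request:
drive_tool --moves '[{"dx": 0, "dy": 0, "dz": 0.1, "wx": 0, "wy": 0, "wz": 0, "gripper": 0}, {"dx": 0, "dy": 0, "dz": 0, "wx": 0, "wy": 0, "wz": 0, "gripper": 0}]'

```text
time: 11.87
position: [0.4826, -0.1796, -0.0469]
tcp_rot: [-180.0, 0.2, 55.9]
ft_force: [0.1, -0.5, 0.3]
width: 0.0856
gripper_force: 0.0
```

Request:
drive_tool --moves '[{"dx": 0, "dy": 0, "dz": 0.1, "wx": 0, "wy": 0, "wz": 0, "gripper": 0}, {"dx": 0, "dy": 0, "dz": 0, "wx": 0, "wy": 0, "wz": 0, "gripper": 0}]'

```text
time: 12.03
position: [0.4827, -0.1797, -0.0473]
tcp_rot: [-180.0, 0.2, 55.9]
ft_force: [-9.4, 4.0, 34.9]
width: 0.0856
gripper_force: 17.6
```

Request:
drive_tool --moves '[{"dx": 0, "dy": 0, "dz": 0.1, "wx": 0, "wy": 0, "wz": 0, "gripper": 0}, {"dx": 0, "dy": 0, "dz": 0, "wx": 0, "wy": 0, "wz": 0, "gripper": 0}]'

```text
time: 12.2
position: [0.4827, -0.1797, -0.0475]
tcp_rot: [-180.0, 0.2, 55.9]
ft_force: [-20.1, 6.4, 72.8]
width: 0.0859
gripper_force: 36.3
```

Contact came with the finger pads reading 36 N, so the tips were on the bench. The open fingertips are therefore 47 mm behind the reported TCP. I'll back up and grip lightly.

Request:
drive_tool --moves '[{"dx": 0, "dy": 0, "dz": -0.32, "wx": 0, "wy": 0, "wz": 0, "gripper": 0}, {"dx": 0, "dy": 0, "dz": -0.32, "wx": 0, "wy": 0, "wz": 0, "gripper": 0}, {"dx": 0, "dy": 0, "dz": 0, "wx": 0, "wy": 0, "wz": 0, "gripper": 0}]'

```text
time: 12.45
position: [0.4837, -0.1799, -0.0319]
tcp_rot: [179.9, 0.1, 55.9]
ft_force: [0.6, 0.7, -0.1]
width: 0.0856
gripper_force: 0.0
```

Request:
drive_tool --moves '[{"dx": 0, "dy": 0, "dz": 0, "wx": 0, "wy": 0, "wz": 0, "gripper": 0.15}, {"dx": 0, "dy": 0, "dz": 0, "wx": 0, "wy": 0, "wz": 0, "gripper": 0.25}, {"dx": 0, "dy": 0, "dz": 0, "wx": 0, "wy": 0, "wz": 0, "gripper": 0.3}, {"dx": 0, "dy": 0, "dz": 0, "wx": 0, "wy": 0, "wz": 0, "gripper": 0.35}, {"dx": 0, "dy": 0, "dz": 0, "wx": 0, "wy": 0, "wz": 0, "gripper": 0.4}, {"dx": 0, "dy": 0, "dz": 0, "wx": 0, "wy": 0, "wz": 0, "gripper": 0.5}, {"dx": 0, "dy": 0, "dz": 0, "wx": 0, "wy": 0, "wz": 0, "gripper": 0.6}, {"dx": 0, "dy": 0, "dz": 0, "wx": 0, "wy": 0, "wz": 0, "gripper": 0.7}]' --newtons 22

```text
time: 13.12
position: [0.4823, -0.1794, -0.0338]
tcp_rot: [-179.9, 0.2, 55.9]
ft_force: [1.2, -0.2, 0.3]
width: 0.0559
gripper_force: 23.8
```

Request:
drive_tool --moves '[{"dx": 0, "dy": 0, "dz": -0.15, "wx": 0, "wy": 0, "wz": 0, "gripper": 0.7}, {"dx": 0, "dy": 0, "dz": -0.3, "wx": 0, "wy": 0, "wz": 0, "gripper": 0.7}, {"dx": 0, "dy": 0, "dz": -0.6, "wx": 0, "wy": 0, "wz": 0, "gripper": 0.7}, {"dx": 0, "dy": 0, "dz": -0.9, "wx": 0, "wy": 0, "wz": 0, "gripper": 0.7}, {"dx": 0, "dy": 0, "dz": -1, "wx": 0, "wy": 0, "wz": 0, "gripper": 0.7}, {"dx": 0, "dy": 0, "dz": -1, "wx": 0, "wy": 0, "wz": 0, "gripper": 0.7}, {"dx": 0, "dy": 0, "dz": -1, "wx": 0, "wy": 0, "wz": 0, "gripper": 0.7}, {"dx": 0, "dy": 0, "dz": -1, "wx": 0, "wy": 0, "wz": 0, "gripper": 0.7}]'

```text
time: 13.78
position: [0.4817, -0.1787, 0.1468]
tcp_rot: [-179.9, 0.2, 55.9]
ft_force: [-0.0, -0.0, -2.0]
width: 0.0554
gripper_force: 24.3
```

Run:
```python
from h import *
s=state();print(s["position"],s["width"],s["gripper_force"],s["ft_force"]);g=chest(-.260,.085,.21);print(g);plan(g,ori(0),10)
```

```text
[ 0.48169291 -0.1787139   0.14676074] 0.055407058415860376 24.304583966732025 [-0.04528426 -0.00854235 -1.97102801]
[0.47462371 0.12588739 0.21      ]
deg/row 3.1799874832525377 mm/row 31.117699430096494
w [-0.0002  0.0002 -0.0353]
0 [ 0.827 -0.589 -0.212]
1 [ 0.859 -0.542 -0.212]
2 [ 0.887 -0.494 -0.212]
3 [ 0.913 -0.444 -0.212]
4 [ 0.937 -0.392 -0.212]
5 [ 0.957 -0.339 -0.212]
6 [ 0.974 -0.286 -0.212]
7 [ 0.989 -0.231 -0.211]
8 [ 1.    -0.176 -0.211]
9 [ 1.008 -0.12  -0.211]
```

Request:
drive_tool --moves '[{"dx": 0.4, "dy": -0.28, "dz": -0.6, "wx": 0, "wy": 0, "wz": -0.035, "gripper": 0.7}, {"dx": 0.85, "dy": -0.54, "dz": -0.5, "wx": 0, "wy": 0, "wz": -0.035, "gripper": 0.7}, {"dx": 0.89, "dy": -0.49, "dz": -0.3, "wx": 0, "wy": 0, "wz": -0.035, "gripper": 0.7}, {"dx": 0.91, "dy": -0.44, "dz": -0.2, "wx": 0, "wy": 0, "wz": -0.035, "gripper": 0.7}, {"dx": 0.94, "dy": -0.39, "dz": -0.1, "wx": 0, "wy": 0, "wz": -0.035, "gripper": 0.7}, {"dx": 0.96, "dy": -0.34, "dz": 0, "wx": 0, "wy": 0, "wz": -0.035, "gripper": 0.7}, {"dx": 0.97, "dy": -0.29, "dz": 0, "wx": 0, "wy": 0, "wz": -0.035, "gripper": 0.7}, {"dx": 0.98, "dy": -0.23, "dz": 0, "wx": 0, "wy": 0, "wz": -0.035, "gripper": 0.7}]'

```text
time: 14.45
position: [0.4769, 0.0494, 0.196]
tcp_rot: [-179.8, 0.2, 81.3]
ft_force: [0.8, 0.5, -1.7]
width: 0.0558
gripper_force: 24.3
```

Request:
drive_tool --moves '[{"dx": 0.8, "dy": -0.14, "dz": 0, "wx": 0, "wy": 0, "wz": -0.035, "gripper": 0.7}, {"dx": 0.7, "dy": -0.08, "dz": 0, "wx": 0, "wy": 0, "wz": -0.035, "gripper": 0.7}, {"dx": 0.6, "dy": -0.05, "dz": 0, "wx": 0, "wy": 0, "wz": 0, "gripper": 0.7}, {"dx": 0.3, "dy": 0, "dz": 0, "wx": 0, "wy": 0, "wz": 0, "gripper": 0.7}, {"dx": 0, "dy": 0, "dz": 0, "wx": 0, "wy": 0, "wz": 0, "gripper": 0.7}, {"dx": 0, "dy": 0, "dz": 0, "wx": 0, "wy": 0, "wz": 0, "gripper": 0.7}]'

```text
time: 14.95
position: [0.4769, 0.1199, 0.1954]
tcp_rot: [-179.8, 0.2, 87.4]
ft_force: [1.3, -0.2, -3.2]
width: 0.0557
gripper_force: 24.3
```

Run:
```python
from h import *
s=state();print(s["position"],s["tcp_rot"],s["width"],s["gripper_force"],s["ft_force"]);g=chest(-.260,.085,.12);print(g);plan(g,ori(0),5)
```

```text
[0.47690348 0.11994503 0.19539233] [-1.79829119e+02  1.63215300e-01  8.74118367e+01] 0.0556774380551327 24.298075139522552 [ 1.30485356 -0.24499794 -3.24609675]
[0.47462371 0.12588739 0.12      ]
deg/row 0.07770562613995582 mm/row 15.132101444768287
w [-0.0004  0.0004 -0.0007]
0 [ 0.04  -0.015  0.503]
1 [ 0.04  -0.016  0.503]
2 [ 0.04  -0.016  0.503]
3 [ 0.04  -0.016  0.503]
4 [ 0.039 -0.017  0.503]
```

Request:
drive_tool --moves '[{"dx": 0.05, "dy": -0.02, "dz": 0.4, "wx": 0, "wy": 0, "wz": 0, "gripper": 0.7}, {"dx": 0.05, "dy": -0.02, "dz": 0.6, "wx": 0, "wy": 0, "wz": 0, "gripper": 0.7}, {"dx": 0.05, "dy": -0.02, "dz": 0.7, "wx": 0, "wy": 0, "wz": 0, "gripper": 0.7}, {"dx": 0.05, "dy": -0.02, "dz": 0.7, "wx": 0, "wy": 0, "wz": 0, "gripper": 0.7}, {"dx": 0, "dy": 0, "dz": 0.6, "wx": 0, "wy": 0, "wz": 0, "gripper": 0.7}, {"dx": 0, "dy": 0, "dz": 0.4, "wx": 0, "wy": 0, "wz": 0, "gripper": 0.7}, {"dx": 0, "dy": 0, "dz": 0, "wx": 0, "wy": 0, "wz": 0, "gripper": 0.7}, {"dx": 0, "dy": 0, "dz": 0, "wx": 0, "wy": 0, "wz": 0, "gripper": 0.7}]'

```text
time: 15.62
position: [0.4746, 0.1249, 0.0931]
tcp_rot: [-179.8, 0.2, 87.3]
ft_force: [0.3, -0.0, -1.7]
width: 0.0552
gripper_force: 24.4
```

Run:
```python
from h import *
s=state();print(s["position"],s["tcp_rot"],s["gripper_force"],s["ft_force"]);w=s["position"]-CO;print(w@cx,w@cy)
```

```text
[0.4746291  0.12489367 0.09312127] [-179.77502803    0.18228238   87.2885172 ] 24.424642324447632 [ 0.3048115  -0.03870439 -1.74822482]
-0.2609927135825409 0.08495507730926681
```

Expected contact is at a TCP height of about 0.080 m, so I'm lowering in small steps.

Request:
drive_tool --moves '[{"dx": 0, "dy": 0, "dz": 0.15, "wx": 0, "wy": 0, "wz": 0, "gripper": 0.7}, {"dx": 0, "dy": 0, "dz": 0.15, "wx": 0, "wy": 0, "wz": 0, "gripper": 0.7}, {"dx": 0, "dy": 0, "dz": 0, "wx": 0, "wy": 0, "wz": 0, "gripper": 0.7}]'

```text
time: 15.87
position: [0.475, 0.1262, 0.0843]
tcp_rot: [-179.9, 0.1, 87.4]
ft_force: [-0.1, 0.0, -2.7]
width: 0.0555
gripper_force: 24.4
```

Request:
drive_tool --moves '[{"dx": 0, "dy": 0, "dz": 0.07, "wx": 0, "wy": 0, "wz": 0, "gripper": 0.7}, {"dx": 0, "dy": 0, "dz": 0, "wx": 0, "wy": 0, "wz": 0, "gripper": 0.7}]'

```text
time: 16.03
position: [0.4749, 0.1266, 0.0823]
tcp_rot: [-179.9, 0.1, 87.4]
ft_force: [-0.7, 0.6, -3.4]
width: 0.0557
gripper_force: 24.5
```

Request:
drive_tool --moves '[{"dx": 0, "dy": 0, "dz": 0.05, "wx": 0, "wy": 0, "wz": 0, "gripper": 0.7}, {"dx": 0, "dy": 0, "dz": 0, "wx": 0, "wy": 0, "wz": 0, "gripper": 0.7}]'

```text
time: 16.2
position: [0.4749, 0.1266, 0.0807]
tcp_rot: [-179.9, 0.1, 87.4]
ft_force: [-0.3, -0.6, -2.3]
width: 0.0557
gripper_force: 24.5
```

Request:
drive_tool --moves '[{"dx": 0, "dy": 0, "dz": 0.04, "wx": 0, "wy": 0, "wz": 0, "gripper": 0.7}, {"dx": 0, "dy": 0, "dz": 0, "wx": 0, "wy": 0, "wz": 0, "gripper": 0.7}]'

```text
time: 16.37
position: [0.475, 0.1267, 0.0802]
tcp_rot: [-179.9, 0.1, 87.4]
ft_force: [-2.7, -1.2, 4.3]
width: 0.0555
gripper_force: 25.3
```

Request:
drive_tool --moves '[{"dx": 0, "dy": 0, "dz": 0.03, "wx": 0, "wy": 0, "wz": 0, "gripper": 0.7}, {"dx": 0, "dy": 0, "dz": 0, "wx": 0, "wy": 0, "wz": 0, "gripper": 0.7}]'

```text
time: 16.53
position: [0.4751, 0.1269, 0.0801]
tcp_rot: [-179.9, 0.1, 87.4]
ft_force: [-5.2, -2.0, 14.4]
width: 0.0556
gripper_force: 26.5
```

Request:
drive_tool --moves '[{"dx": 0, "dy": 0, "dz": 0, "wx": 0, "wy": 0, "wz": 0, "gripper": 0.3}, {"dx": 0, "dy": 0, "dz": 0, "wx": 0, "wy": 0, "wz": 0, "gripper": 0.2}, {"dx": 0, "dy": 0, "dz": 0, "wx": 0, "wy": 0, "wz": 0, "gripper": 0.1}, {"dx": 0, "dy": 0, "dz": 0, "wx": 0, "wy": 0, "wz": 0, "gripper": 0.05}, {"dx": 0, "dy": 0, "dz": 0, "wx": 0, "wy": 0, "wz": 0, "gripper": 0.05}, {"dx": 0, "dy": 0, "dz": 0, "wx": 0, "wy": 0, "wz": 0, "gripper": 0.05}]'

```text
time: 17.03
position: [0.4749, 0.1266, 0.0786]
tcp_rot: [-179.9, 0.1, 87.4]
ft_force: [-0.5, 0.1, -0.9]
width: 0.0811
gripper_force: 0.0
```

Request:
drive_tool --moves '[{"dx": 0, "dy": 0, "dz": -0.3, "wx": 0, "wy": 0, "wz": 0, "gripper": 0.05}, {"dx": 0, "dy": 0, "dz": -0.5, "wx": 0, "wy": 0, "wz": 0, "gripper": 0.05}, {"dx": 0, "dy": 0, "dz": -0.8, "wx": 0, "wy": 0, "wz": 0, "gripper": 0.05}, {"dx": 0, "dy": 0, "dz": -1, "wx": 0, "wy": 0, "wz": 0, "gripper": 0.05}, {"dx": 0, "dy": 0, "dz": -1, "wx": 0, "wy": 0, "wz": 0, "gripper": 0.05}, {"dx": 0, "dy": 0, "dz": -1, "wx": 0, "wy": 0, "wz": 0, "gripper": 0.05}, {"dx": -0.3, "dy": 0, "dz": -0.8, "wx": 0, "wy": 0, "wz": 0, "gripper": 0.05}, {"dx": -0.6, "dy": 0, "dz": -0.3, "wx": 0, "wy": 0, "wz": 0, "gripper": 0.05}]'

```text
time: 17.7
position: [0.4757, 0.1028, 0.2545]
tcp_rot: [179.8, -0.1, 87.6]
ft_force: [1.5, -0.3, -0.3]
width: 0.0811
gripper_force: 0.0
```

Request:
drive_tool --moves '[{"dx": -0.9, "dy": 0, "dz": 0, "wx": 0, "wy": 0, "wz": 0, "gripper": 0.05}, {"dx": -1, "dy": 0, "dz": 0, "wx": 0, "wy": 0, "wz": 0, "gripper": 0.05}, {"dx": -1, "dy": 0, "dz": 0, "wx": 0, "wy": 0, "wz": 0, "gripper": 0.05}, {"dx": -1, "dy": 0, "dz": 0, "wx": 0, "wy": 0, "wz": 0, "gripper": 0.05}, {"dx": -1, "dy": 0, "dz": 0, "wx": 0, "wy": 0, "wz": 0, "gripper": 0.05}, {"dx": -0.8, "dy": 0, "dz": 0, "wx": 0, "wy": 0, "wz": 0, "gripper": 0.05}, {"dx": 0, "dy": 0, "dz": 0, "wx": 0, "wy": 0, "wz": 0, "gripper": 0.05}, {"dx": 0, "dy": 0, "dz": 0, "wx": 0, "wy": 0, "wz": 0, "gripper": 0.05}]'

```text
time: 18.37
position: [0.4661, -0.0721, 0.2506]
tcp_rot: [-179.9, 0.1, 87.2]
ft_force: [0.3, -0.0, -1.3]
width: 0.0809
gripper_force: 0.0
```

Run:
```python
from h import *
t=capture("top")["frame"][:,:,::-1];s=capture("side")["frame"][:,:,::-1]
st=state();print(st["time"],st["position"],st["ft_force"],st["width"])
a=cv2.resize(np.ascontiguousarray(t[75:255,80:290]),(466,400),interpolation=2)
b=cv2.resize(np.ascontiguousarray(s[170:310,170:287]),(334,400),interpolation=2)
cv2.imwrite("pics/final.png",np.hstack([a,b]))
```

```text
18.4667 [ 0.46645379 -0.06991427  0.2504837 ] [-0.58498864 -0.72903684 -0.38349581] 0.08105022831323068
```

View pics/final.png

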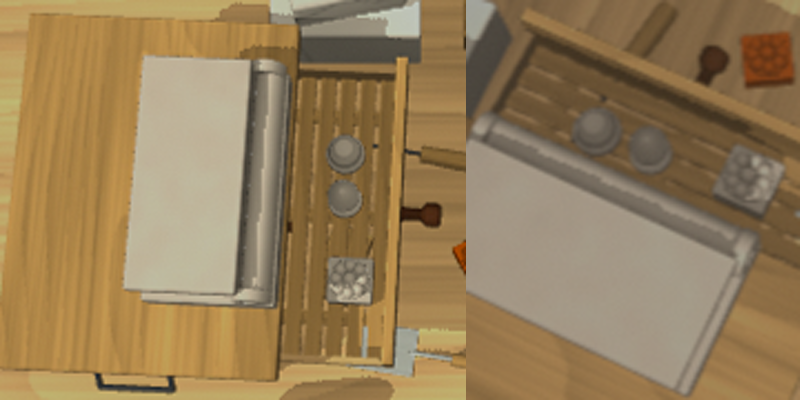

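The rosette lies flat and flower up at top (237,201), clear of both casts at (235,144) and (235,164), with the tray out. I'll check that the tray hasn't crept since the pull, then hand in.

Run:
```python
from h import *
a=cv2.cvtColor(cv2.imread("pics/top2.png"),6).astype(np.float32);b=cv2.cvtColor(capture("top")["frame"],cv2.COLOR_RGB2GRAY).astype(np.float32)
for r in((95,135,225,275),(130,175,222,270),(205,222,235,265)): 
    s=np.s_[r[0]:r[1],r[2]:r[3]];print(cv2.phaseCorrelate(a[s].copy(),b[s].copy()),np.abs(a[s]-b[s]).mean())
print(job_done())
```

```text
((0.021416431272157865, 0.040139739445713474), 1.0283822011947632) 1.2645
((-0.040348403661798926, 0.4398941975229924), 0.942195024644887) 1.6324074
((-0.5862822074237108, 1.5659523368549362), 0.22469221000318174) 12.078431
the job is handed in; nothing more can be done
None
```

I pulled the tray out to its stop and set the rosette flat, flower up, on its slats beside the two casts. The casts and the tray showed no visible movement, and the job was handed in at about 18.5 s; before gripping, the open fingertips pressed the bench with about 73 N while I was finding its height by touch.

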